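Reset a ratcheted shutter louvre rack and wind it to its painting notch

ROBOT

A 6-joint arm with a two-finger parallel gripper is mounted at the origin on the work surface. World frame = base frame: x ahead of the robot, y to its left, z up, the work surface at z = 0. Lengths are in mm, angles in degrees, forces in N, time in s.
With the tool pointing down it reaches from about 350 to 850 mm from the base axis. Payload 8.1 kg.
Tool frame: the origin (TCP) lies midway between the tips of the shut fingers; the grasp point (between the pads) lies 19 mm behind it; x points along the fingers, y is the direction in which the jaws open and shut, and the axes are right-handed (so a half turn about x gives the same grasp; the last joint's range is limited). The gripper opens to 85 mm and grips with 20 to 120 N. Pads are 22 mm wide; open, the fingers measure 114 mm over their backs; the gripper's body (76 mm by 85 mm) begins 54 mm behind the grasp point. The pads swing forward as they close: fully open they stand 13 mm farther back than shut.
Start: joints at [61.627, 7.471, 85.268, -0, 87.261, -4.893], TCP at [239.035, 550.334, 231.292] pointing down, gripper open.
Joint ranges: [-169.43, 169.43], [-51.17, 129.36], [1.28, 143.12], [-76.62, 256.62], [0, 156.53], [-152.29, 152.29]. Speed limits (degrees/s): [136.94, 136.94, 159.86, 180, 180, 180].

INTERFACE

Orientations are given as [roll, pitch, yaw] about the fixed x, y, z axes, in that order (R = Rz(yaw) Ry(pitch) Rx(roll)).
In Python, from bench import r gives the robot as it stands.
- The arm moves only by the tool move_arm, never from a script. Its argument "deltas" is a list of rows, each a list of 2 entries, a list of its own where there are three numbers: the shift along the tool's x, y, z in mm, then the turn about the tool's x in degrees. A call has 1 to 12 rows; each row is the pose to reach, as a shift and turn from the pose measured when the call began, along the tool's axes at that moment; what a row does not reach only later rows make up. A row lasts 1/8 s, in which the tool goes at most 62.5 mm and 10.7 degrees, less where a joint would pass 70% of its speed; a pose out of reach is approached as far as the arm can. A call with a gripper value outside its range is refused whole. "jaw" is the opening, from -1 (shut) to 1 (fully open), set as the call begins (left out, the last holds). The fingers move at their own pace and stop on an object; "squeeze" is the grip in N (left out, the last holds). Time passes only in rows, so rows that repeat a pose let the fingers close. It gives the time, the measured TCP pose, the force and the opening at its end, in the units of the state.
- r.sense(): the state, without advancing time (a new reading comes with each control period).
- r.snapshot(name): name is "scene" or "top"; returns (picture, depth): 400x640x3 uint8, red, green, blue; 400x640 float32, mm along the optical axis (not along the pixel's ray), 0 where there is no reading.
- r.get_calibration(name): a dict with "fovy" (degrees; the focal length in pixels is half the picture's height over the tangent of half this angle, whatever the lens; pixels are square), "cx", "cy" (the principal point, pixels), "position" and "attitude" of the camera in the world. Camera axes: x right, y down, z forward; pixel columns grow to the right and rows downward; lengths in mm; the calibration is good to about 2 mm. A picture is of the moment at which its call begins. get_calibration takes no time and is no camera call.
- r.hand_in(): hands the job in, once; it reports no verdict.
The state is a dict: "time": time; "joint_pos": joint angles; "qd": joint speeds; "joint_efforts": joint torques, N m; "tool_pos": TCP position; "tcp_rot": TCP orientation; "ft_force": force on the tool from outside, world axes, zero at the start; "wrist_torque": the same for the moment, N m; "finger_gap": finger opening in mm.
Only numpy, scipy, OpenCV 4.12 (cv2) and the standard library are available. Lean on these libraries where they do the work, as an engineer would, in place of code of your own. Each camera call takes 0.05 s, during which the arm holds its last target. There are 200 camera calls.

TASK

The louvres of the small red shutter in the rack were wound open too far. Flip the pawl (yellow lever with the red pin) over so that it stays off the ratchet wheel, turn the black bar knob back anticlockwise to its stop so that the louvres are fully shut, and flip the pawl back onto the wheel; then wind the knob clockwise four clicks, until its white pointer stands at the big green mark, and let go with the pawl resting in the teeth. Leave the tins, tools and other things around the rack where they are.

Things in the scene. Friction and masses are not known exactly. Their poses are not given: they have to be found in the camera images.
- panel (a point): Wheel centre on the face of the fixed grey sloping panel. z points out of the face, leaning 28 degrees from vertical, away from the robot; x up the slope (towards the robot), y to the left of one facing it. Panel x -87 to 167, y -95 to 120 mm; right of it the red shutter. On the face, 61 mm from the centre, dots each 24 degrees: big white at y = -61 mm (shut), fourth clockwise from it big and green.
- dial_grip (a point): On the axis of the black bar knob, 40 mm out from the face, at grip height. Bar 56 mm long, 16 thick, from 18 to 56 mm out; below it a steel ratchet wheel, 94 mm across, 15 teeth, its face 14 mm out. Axes turn with the knob: z out along the turning axis, y along the bar, x across it; white pointer at the -y end. At joint value 0 parallel to panel.
- dial (a joint): Knob angle, rad: 0 = louvres shut, hard stop; grows clockwise seen facing the panel, to a stop at 2.93. One click (tooth) is 0.419; the louvres turn half as far. The green mark, four clicks, is at 1.676. Friction of about 0.1 N m holds it. With the pawl in the teeth it turns clockwise, clicking, and is locked anticlockwise (up to 0.05 play below each click).
- pawl (a joint): Pawl angle, rad: 0 = nose fully down between teeth (up to 0.12 while riding over a tooth), growing as it flips over to the left, stop at 1.45. A gravity pawl, over centre near 0.77: past that it falls left and stays off the wheel, before that it falls back onto the wheel. Moving it takes under 2 N.
- pawl_pin (a point): Middle of the pawl's red round pin, 16 mm across, square to the panel, 6 to 50 mm out from the face (this point 30). It swings at 62 mm radius about the pivot at x 64, y 60 mm of panel: at pawl 0 it is at x 110, y 19 mm, at 1.45 at x 111, y 101 mm. Free space on both sides of it above the panel; pushed sideways there with closed fingers, the pawl flips.
- tin_red: small paint tin, red band, 86 mm across, 100 mm tall; a bystander, origin at the centre of its underside
- tin_white: small paint tin, white band, 74 mm across, 85 mm tall; a bystander, origin at the centre of its underside
- brush: paint brush lying down, 210 mm long; a bystander, its handle at its -x end
- scraper: flat scraper lying down, red handle, 210 mm long; a bystander, its handle at its -x end
- tape: yellow roll of masking tape lying flat, 96 mm across, 24 mm high; a bystander, origin at the centre of its underside
- sanding_block: cork sanding block, 68 x 100 x 28 mm; a bystander, origin at the centre of its underside
- filler_jar: small jar with a blue cap, 68 mm across, 85 mm tall; a bystander, origin at the centre of its underside

How it is judged (in metres and radians):
On the way, in this order (a step that is already met when the one before it is completed fails the run):
1. the pawl is flipped over and stays off the wheel (pawl above 1.2 rad) (value of joint pawl above 1.2 rad), for 0.2 s.
2. the knob is turned back to its stop, louvres shut (knob below 0.12 rad), the pawl still off (value of joint dial below 0.12 rad and value of joint pawl above 1 rad), for 0.2 s.
3. the pawl is flipped back onto the wheel (below 0.15 rad) while the knob is still shut (below 0.25 rad) (value of joint dial below 0.25 rad and value of joint pawl below 0.15 rad), for 0.2 s.
At the end, for the whole second after the job is handed in: The knob rests at the fourth click, between 1.576 and 1.926 rad (pointer at the green mark), not turning, with the pawl down on the teeth (below 0.15 rad) (value of joint dial between 1.576 and 1.926 rad and value of joint pawl below 0.15 rad and velocity of joint dial between -0.05 and 0.05 rad/s); the robot touches nothing.
It fails at once if a tin, tool or other bystander is moved by more than 30 mm (distance of any of tin_red, tin_white, brush, scraper, tape, sanding_block, filler_jar from where it was at the start of the episode above 0.03 m).
It also fails if it takes over 72 s, if anything falls off the work surface, if the arm or the gripper's body presses on something with over 40 N, if the wrist force passes 120 N, or if a joint passes its speed limit or range.

## Working session

There is one attempt and no reset: what is moved stays moved. The work goes in short steps, Python scripts to look and compute and a tool call to move; the robot and the scene stay as the last step left them, time stands still between calls to the robot, and variables do not carry over. Pictures are saved under pics/ and viewed, about 8 in all and at most 12, crops included, and the job is handed in when it is done.

Besides the shell and the picture viewer there is one more tool, called after ">>>" by a JSON object that holds its "op" and its "data", one argument or row to a line. move_arm: Moves the arm, as the interface text tells. Its arguments: {"type":"object","properties":{"deltas":{"type":"array","items":{"type":"array"}},"jaw":{"type":"number"},"squeeze":{"type":"number"}},"required":["deltas"]}

```bash
mkdir -p pics; ls; python3 - <<'E'
from bench import r
import cv2,numpy as np
for n in("scene","top"):
    p,d=r.snapshot(n); cv2.imwrite(f"pics/{n}0.png",p[...,::-1]); np.save(f"pics/{n}0.npy",d); print(n,r.get_calibration(n))
print(r.sense())
E
```

```text
pics
scene {'fovy': 50.06325213867458, 'cx': 319.85469434426926, 'cy': 199.40959905739211, 'position': array([ 949.59309647,  631.62626791, 1143.28357048]), 'attitude': array([-146.13580895,   -0.20661744,  150.76559896])}
top {'fovy': 55.43212132968865, 'cx': 312.7186673595367, 'cy': 193.79321818288284, 'position': array([ 382.0058826 ,   35.32370589, 1196.83362988]), 'attitude': array([-168.79962098,    1.64737614,  -90.56586029])}
{'time': 0.1, 'joint_pos': array([ 6.16267502e+01,  7.50902413e+00,  8.53217861e+01,  4.15415245e-04,
        8.72620846e+01, -4.89356307e+00]), 'qd': array([-0.05746793, -0.14266615, -0.19679991,  0.02570739, -0.05784884,
        0.12110827]), 'joint_efforts': array([ 6.00735311e-04, -5.70945883e+01, -5.01944661e+01, -1.99707247e-04,
        8.09339894e-03, -2.21117682e-05]), 'tool_pos': array([238.80559911, 549.90161381, 230.37966554]), 'tcp_rot': array([ -95.14946914,   89.90710425, -118.62917601]), 'ft_force': array([ 0.55019717, -0.27640803,  0.59733828]), 'wrist_torque': array([-0.05582315, -0.04526298, -0.01242782]), 'finger_gap': 85.25582345170861}
```

View pics/scene0.png

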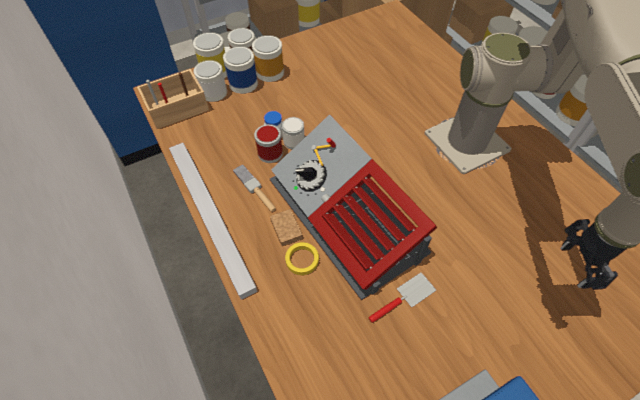

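View pics/top0.png

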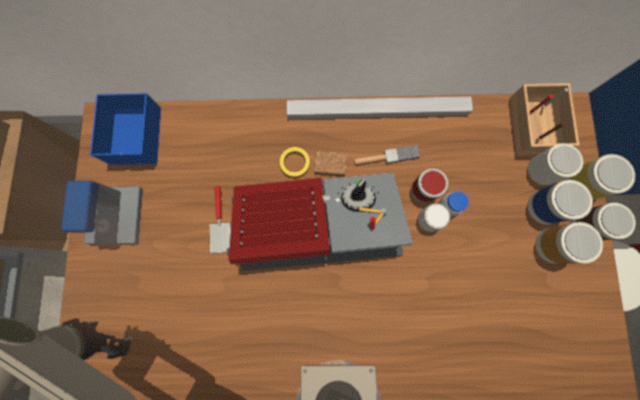

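The scene view shows the wheel and knob at (310,175) and the pawl pin at (331,143). In the top view the wheel is at (358,195) and the pin at (373,224), with the tins to the right. Next I'll zoom in and fit the panel plane.

```bash
cat > h.py <<'E'
import numpy as np,cv2
from scipy.spatial.transform import Rotation as R
from bench import r
def cam(n):
    c=r.get_calibration(n); f=200/np.tan(np.radians(c['fovy']/2))
    return f,c['cx'],c['cy'],np.array(c['position']),R.from_euler('xyz',c['attitude'],degrees=True).as_matrix()
def cloud(n,d):
    f,cx,cy,p,A=cam(n); v,u=np.mgrid[:400,:640]
    return np.stack([(u-cx)/f*d,(v-cy)/f*d,d],-1)@A.T+p
def proj(n,X):
    f,cx,cy,p,A=cam(n); q=(np.atleast_2d(X)-p)@A
    return np.c_[q[:,0]/q[:,2]*f+cx,q[:,1]/q[:,2]*f+cy]
E
python3 - <<'E'
from h import *
for n,(a,b,c,d_) in {'top':(315,415,165,260),'scene':(262,382,105,225)}.items():
    d=np.load(f'pics/{n}0.npy'); P=cloud(n,d); im=cv2.imread(f'pics/{n}0.png')
    g=im.astype(int); m=(np.ptp(g,axis=2)<22)&(g.mean(2)>80)&(g.mean(2)<200)&(d>0)
    mm=np.zeros_like(m); mm[c:d_,a:b]=1; m&=mm
    Q=P[m]; Q=Q[Q[:,2]>25]
    rng=np.random.default_rng(0);best=0
    for _ in range(500):
        s=Q[rng.choice(len(Q),3)]; nn=np.cross(s[1]-s[0],s[2]-s[0]); nn/=np.linalg.norm(nn)+1e-9
        k=abs((Q-s[0])@nn)<2
        if k.sum()>best: best=k.sum();K=k
    I=Q[K]; c0=I.mean(0); nn=np.linalg.svd(I-c0)[2][2]; nn*=np.sign(nn[2])
    print(n,best,len(Q),c0,nn,'tilt',np.degrees(np.arccos(nn[2])),'yaw',np.degrees(np.arctan2(nn[1],nn[0])))
    # on-plane mask rectangle
    M=((abs((P-c0)@nn)<3)&mm.astype(bool)&m).astype(np.uint8)
    rect=cv2.minAreaRect(np.argwhere(cv2.morphologyEx(M,cv2.MORPH_OPEN,np.ones((2,2))))[:,::-1].astype(np.float32)); print(cv2.boxPoints(rect))
    cv2.imwrite(f'pics/{n}z.png',cv2.resize(im[c:d_,a:b],None,fx=6,fy=6,interpolation=cv2.INTER_CUBIC)[:600])
a=cv2.imread('pics/topz.png');b=cv2.imread('pics/scenez.png')
E
python3 -c "
import cv2,numpy as np
a=cv2.imread('pics/topz.png');b=cv2.imread('pics/scenez.png')
a=cv2.resize(a,(400,int(a.shape[0]*400/a.shape[1])));b=cv2.resize(b,(400,int(b.shape[0]*400/b.shape[1])))
h=max(len(a),len(b));o=np.zeros((h,800,3),np.uint8);o[:len(a),:400]=a;o[:len(b),400:]=b;cv2.imwrite('pics/both.png',o)"
```

```text
top 3345 4982 [531.87321164 -84.78935828 129.61535326] [0.46826756 0.04040719 0.88266231] tilt 28.034796993746124 yaw 4.9318822056128555
[[323.61502 180.64105]
 [404.6398  171.99841]
 [412.31638 243.96625]
 [331.2916  252.60889]]
scene 2462 4947 [543.8035976  -80.05014052 123.14997994] [0.46945996 0.04265827 0.88192268] tilt 28.124827698074945 yaw 5.192019110269384
[[267.886    173.30643 ]
 [330.30878  115.045135]
 [371.64368  159.33255 ]
 [309.2209   217.59384 ]]
```

View pics/both.png

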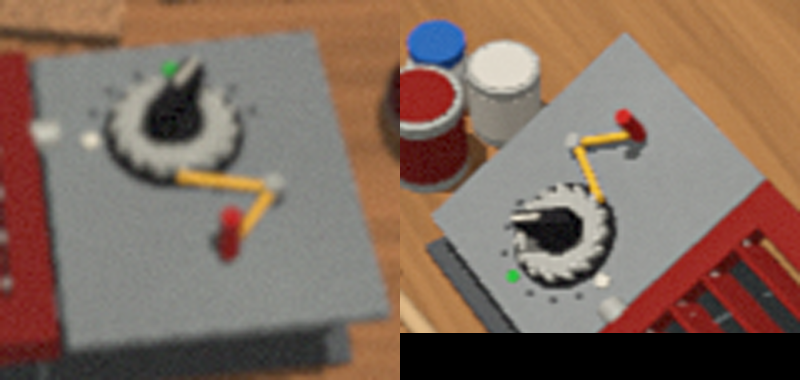

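The left half is the top view. The white dot is near crop (92,140), green near (169,69), pawl pivot near (273,183) and red pin near (230,230). The right half (scene view) shows white at (602,280) and green at (513,275). I'll intersect the dots with the plane to get the panel frame, then check it by projecting the known points.

```bash
cat >> h.py <<'E'
def ray_plane(n,uv,p0,nn):
    f,cx,cy,p,A=cam(n); d=A@np.array([(uv[0]-cx)/f,(uv[1]-cy)/f,1]); return p+d*((p0-p)@nn)/(d@nn)
E
python3 - <<'E'
from h import *
yaw,t=np.radians(5.06),np.radians(28)
z=np.array([np.sin(t)*np.cos(yaw),np.sin(t)*np.sin(yaw),np.cos(t)]);y=np.array([np.sin(yaw),-np.cos(yaw),0]);x=np.cross(y,z)
B=np.c_[x,y,z]
pl={'top':np.array([531.87,-84.79,129.62]),'scene':np.array([543.80,-80.05,123.15])}
p0=np.mean(list(pl.values()),0); print('plane gap',(pl['top']-pl['scene'])@z)
def cen(n,uv,col):
    im=cv2.imread(f'pics/{n}0.png').astype(float);u,v=map(int,np.round(uv));w=4
    s=im[v-w:v+w+1,u-w:u+w+1]; g=(s[...,1]-s[...,2]) if col=='g' else s.min(2)
    g=np.clip(g-(20 if col=='g' else 155),0,None); V,U=np.mgrid[v-w:v+w+1,u-w:u+w+1]; return (g*U).sum()/g.sum(),(g*V).sum()/g.sum()
cs=[]
for n,W,G in(('top',(338,200),(357,182)),('scene',(322.6,189),(296,187.5))):
    w=cen(n,W,'w');g=cen(n,G,'g');a=ray_plane(n,w,p0,z);b=ray_plane(n,g,p0,z)
    la,lb=(a-p0)@B,(b-p0)@B
    print(n,w,g,a,b,'dist',np.linalg.norm(a-b),'exp',122*np.sin(np.radians(48)),'c from w',la-[0,-61,0],'from g',lb-[-60.67,6.38,0], 'dirloc',lb-la,'exp',[-60.67,67.4])
    c=((la-[0,-61,0])+(lb-[-60.67,6.38,0]))/2; c[2]=0; cs.append(p0+B@c)
print(cs); C=np.mean(cs,0); print('C',C)
np.savez('panel.npz',C=C,B=B)
im={n:cv2.imread(f'pics/{n}0.png') for n in pl}
out=[]
for n,(a,b,c,d) in {'top':(315,415,165,260),'scene':(262,362,105,200)}.items():
    I=cv2.resize(im[n][c:d,a:b],None,fx=4,fy=4,interpolation=cv2.INTER_CUBIC)
    def dot(L,col):
        q=(proj(n,C+B@np.array(L,float))[0]-[a,c]+.5)*4; cv2.circle(I,tuple(np.round(q).astype(int)),2,col,-1)
    for an in range(0,360,8): dot([47*np.cos(np.radians(an)),47*np.sin(np.radians(an)),14],(255,0,255))
    for L in [(0,0,56),(64,60,6),(167,-95,0),(167,120,0),(-87,120,0),(-87,-95,0),(110,19,50),(111,101,50)]: dot(L,(255,255,0))
    out.append(I)
cv2.imwrite('pics/ov.png',np.hstack(out))
# red pin from top & pointer estimate via depth
for n in pl:
    d=np.load(f'pics/{n}0.npy');L=(cloud(n,d)-C)@B; g=im[n].astype(int)
    q=(abs(L[...,0]-100)<60)&(abs(L[...,1]-60)<70)&(L[...,2]>15)&(L[...,2]<60)&(g[...,2]>g[...,1]+60)&(g[...,1]<60+.3*g[...,2])
    print(n,'pin',q.sum(),np.median(L[q],0))
    q=(np.hypot(L[...,0],L[...,1])<40)&(L[...,2]>30)&(L[...,2]<70)
    K=L[q]; top=K[K[:,2]>48]; print('bar',len(top),K[:,2].max(),top.mean(0), cv2.minAreaRect(top[:,:2].astype(np.float32)))
    wq=q&(g.min(2)>140); print('pointer',wq.sum(),L[wq].mean(0) if wq.any() else None)
E
```

```text
plane gap -0.06256646569934254
top (np.float64(337.24152542372883), np.float64(199.41101694915255)) (np.float64(356.8745980707395), np.float64(181.63665594855306)) [581.80076862  -6.86468364  99.55583258] [640.68041794 -68.45614575  71.2593792 ] dist 89.78313084004458 exp 90.6636687082421 c from w [-5.71475879e+01 -1.03831357e+01 -4.26325641e-14] from g [-5.67505749e+01 -1.12185820e+01 -2.13162821e-14] dirloc [-6.02729870e+01  6.65445537e+01  2.13162821e-14] exp [-60.67, 67.4]
scene (np.float64(322.015), np.float64(188.755)) (np.float64(295.34154351395733), np.float64(187.440065681445)) [580.20816322  -7.48722623 100.42853067] [639.26470357 -68.99411045  72.03442283] dist 89.8721153862607 exp 90.6636687082421 c from w [-5.52886935e+01 -9.90348525e+00 -9.59232693e-14] from g [-5.50996898e+01 -1.08075782e+01  1.42108547e-13] dirloc [-6.04809963e+01  6.64759070e+01  2.38031816e-13] exp [-60.67, 67.4]
[array([586.96947144, -67.22632294,  99.64902575]), array([585.46531156, -67.80657658, 100.47289661])]
C [586.2173915  -67.51644976 100.06096118]
top pin 50 [118.29532246  19.76171352  44.23066325]
bar 107 59.97309917373927 [ 3.56026718 -1.48925064 54.95765745] ((2.3616390228271484, -0.7050323486328125), (16.786937713623047, 57.51681900024414), 50.52396774291992)
pointer 2 [-6.76135799  6.87087789 58.69816282]
scene pin 42 [113.67430615  14.78306614  41.29823641]
bar 104 61.32177458906592 [ 0.97728397 -3.27576011 54.95310694] ((0.28866004943847656, -1.8775215148925781), (16.033550262451172, 57.57864761352539), 49.44599914550781)
pointer 13 [-9.69200559  9.0825632  56.01020897]
```

View pics/ov.png

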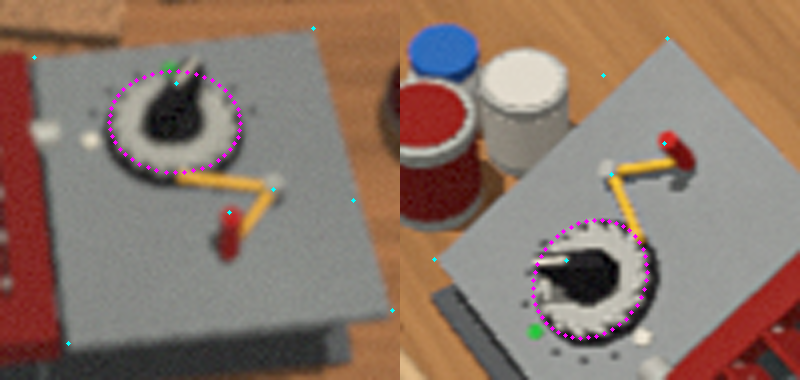

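The frame fits: the projected rim, pivot and pin land within about 2 mm, and the pointer is at about 130° (2.2 rad). The turn is only about the tool's x, so the tool stays vertical and I'll do everything with closed fingers. First, a helper for planning moves.

```bash
cat >> h.py <<'E'
_p=np.load('panel.npz'); C,B=_p['C'],_p['B']
def T(): 
    s=r.sense(); return np.array(s['tool_pos']),R.from_euler('xyz',s['tcp_rot'],degrees=True).as_matrix()
def zang(A):  # panel-ish angle of tool z, in the horizontal plane
    h=np.array([-np.cos(np.radians(5.06)),-np.sin(np.radians(5.06)),0]); return np.degrees(np.arctan2(A[:,2]@B[:,1],A[:,2]@h))
def plan(pts):
    """pts: (panel x,y,out, tool-z angle or None) -> tool shifts and turn"""
    p,A=T(); print('at panel',np.round((p-C)@B,1),'zang',round(zang(A),1),'j6',round(r.sense()['joint_pos'][5],1))
    for x,y,o,a in pts:
        w=C+B@np.array([x,y,o]); t=0 if a is None else -((a-zang(A)+90)%180-90)
        print((x,y,o,a),'world',np.round(w),'shift',np.round(A.T@(w-p),1),'turn',round(t,1))
E
python3 - <<'E'
from h import *
p,A=T(); print(np.round(A,2))
plan([(112,-25,100,90),(112,-25,100,0),(112,-25,25,90)])
d=np.load('pics/scene0.npy');P=cloud('scene',d)
m=(P[...,0]>380)&(P[...,0]<640)&(P[...,1]>20)&(P[...,1]<350)&(P[...,2]>20); print('shutter max z',np.percentile(P[m][:,2],99.5))
E
```

```text
[[-0.    0.4   0.92]
 [-0.    0.92 -0.4 ]
 [-1.   -0.   -0.  ]]
at panel [ 318.7 -645.7  -21.8] zang 151.5 j6 -4.9
(112, -25, 100, 90) world [532. -47. 241.] shift [  -9.9 -430.8  507.1] turn 61.5
(112, -25, 100, 0) world [532. -47. 241.] shift [  -9.9 -430.8  507.1] turn -28.5
(112, -25, 25, 90) world [497. -50. 175.] shift [  56.3 -447.5  476.1] turn 61.5
shutter max z 188.67610947598712
```

>>> {"op": "move_arm", "data": {
  "deltas": [
    [[-5,-35,42],5],
    [[-10,-70,84],10],
    [[-14,-106,126],15],
    [[-18,-142,168],20],
    [[-20,-178,210],25],
    [[-20,-214,252],30],
    [[-20,-250,294],35],
    [[-20,-286,336],40],
    [[-18,-322,378],45],
    [[-15,-358,420],50],
    [[-12,-394,464],56],
    [[-10,-431,507],61.5]
  ],
  "jaw": -1
}}

```text
time: 1.6
tool_pos: [532.4, -49.2, 240.5]
tcp_rot: [-52.5, 89.9, -137.7]
ft_force: [0.7, -0.1, 0.7]
finger_gap: -0.3
```

```bash
python3 -c "
from h import *
plan([(114,-15,25,90),(118,15,25,90),(118,62,25,90),(114,72,25,90)])"
```

```text
at panel [111.8 -23.   99.6] zang 89.8 j6 -15.5
(114, -15, 25, 90) world [496. -60. 176.] shift [ 64.9 -36.8   8.1] turn -0.2
(118, 15, 25, 90) world [495. -91. 178.] shift [ 63.  -40.2  38.1] turn -0.2
(118, 62, 25, 90) world [ 500. -137.  178.] shift [ 63.1 -40.   85.1] turn -0.2
(114, 72, 25, 90) world [ 504. -147.  176.] shift [ 65.  -36.5  95.1] turn -0.2
```

>>> {"op": "move_arm", "data": {
  "deltas": [
    [[15,-20,4],0],
    [[32,-37,8],0],
    [[48,-37,8],0],
    [[64,-37,8],0],
    [[64,-40,8],0],
    [[63,-40,20],0],
    [[63,-40,30],0],
    [[63,-40,40],0],
    [[63,-40,52],0],
    [[63,-40,64],0],
    [[63,-40,76],0],
    [[63,-40,88],0]
  ]
}}

```text
time: 3.1
tool_pos: [500.3, -141.6, 177.8]
tcp_rot: [-24.5, 89.9, -109.7]
ft_force: [-0.1, 0.2, -0.0]
finger_gap: -0.1
```

```bash
python3 -c "
from h import *
plan([(118,85,25,90),(118,30,110,90),(-8,-40,110,50),(-8,-40,36,50)])
p,d=r.snapshot('scene'); cv2.imwrite('pics/p1.png',cv2.resize(p[90:230,240:400,::-1],None,fx=4,fy=4))"
```

```text
at panel [117.9  66.2  25.4] zang 89.7 j6 -26.2
(118, 85, 25, 90) world [ 502. -160.  178.] shift [ 0.3 -0.2 18.8] turn -0.3
(118, 30, 110, 90) world [ 537. -102.  253.] shift [-74.9  39.4 -36.3] turn -0.3
(-8, -40, 110, 50) world [641. -22. 193.] shift [ -15.9  150.4 -106.9] turn 39.7
(-8, -40, 36, 50) world [607. -26. 128.] shift [  49.5  115.7 -106.8] turn 39.7
```

View pics/p1.png

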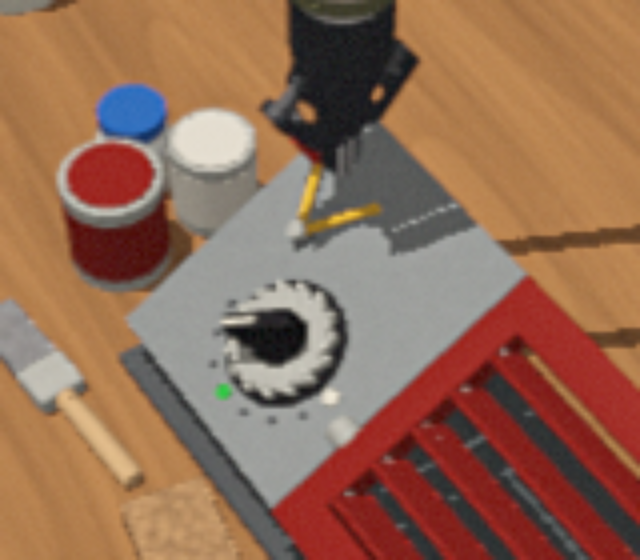

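The pawl is flipped over: the lever at (300,200) now leans left and the nose at (380,210) is off the wheel. The knob hasn't moved. Next I retract and go to the knob.

>>> {"op": "move_arm", "data": {
  "deltas": [
    [[0,0,-6],0],
    [[-25,0,-12],0],
    [[-50,10,-20],0],
    [[-75,39,-36],5],
    [[-70,70,-55],12],
    [[-55,100,-75],20],
    [[-40,130,-95],28],
    [[-20,150,-107],36],
    [[-5,148,-107],40],
    [[15,138,-107],40],
    [[35,125,-107],40],
    [[49,116,-107],40]
  ]
}}

```text
time: 4.65
tool_pos: [605.6, -25.9, 126.7]
tcp_rot: [-22.0, 89.8, -147.2]
ft_force: [0.5, 0.4, 0.8]
finger_gap: 0.2
```

```bash
python3 - <<'E'
from h import *
p,d=r.snapshot('scene'); cv2.imwrite('pics/p2.png',cv2.resize(p[90:230,240:400,::-1],None,fx=4,fy=4))
print(r.sense()['ft_force'])
pts=[]
for be in range(320,460,13):
    b=np.radians(be);u=np.array([np.cos(b),np.sin(b)]);n=np.array([-u[1],u[0]]);q=20*u-(8+11+2)*n; pts.append((round(q[0]),round(q[1]),36,be-270))
plan(pts)
E
```

```text
[ 0.06080423  0.09315654 -1.58238192]
at panel [ -7.3 -40.   31.6] zang 49.7 j6 28.0
(2, -29, 36, 50) world [599. -37. 133.] shift [-8.1  2.4 12.4] turn -0.3
(8, -28, 36, 63) world [594. -39. 136.] shift [-10.9  -1.   16.6] turn -13.3
(14, -25, 36, 76) world [589. -42. 138.] shift [-13.7  -3.1  22.3] turn -26.3
(20, -21, 36, 89) world [584. -47. 141.] shift [-16.5  -4.6  28.8] turn -39.3
(24, -16, 36, 102) world [581. -52. 143.] shift [-18.3  -4.1  34.9] turn -52.3
(27, -11, 36, 115) world [578. -57. 145.] shift [-19.7  -2.9  40.5] turn -65.3
(29, -4, 36, 128) world [577. -64. 145.] shift [-20.7   0.3  46.9] turn -78.3
(29, 2, 36, 141) world [578. -70. 145.] shift [-20.6   4.2  51.5] turn 88.7
(28, 9, 36, 154) world [579. -77. 145.] shift [-20.2   9.4  56.3] turn 75.7
(25, 15, 36, 167) world [582. -83. 144.] shift [-18.8  15.3  59.2] turn 62.7
(21, 20, 36, 180) world [586. -88. 142.] shift [-16.9  21.2  60.7] turn 49.7
```

View pics/p2.png

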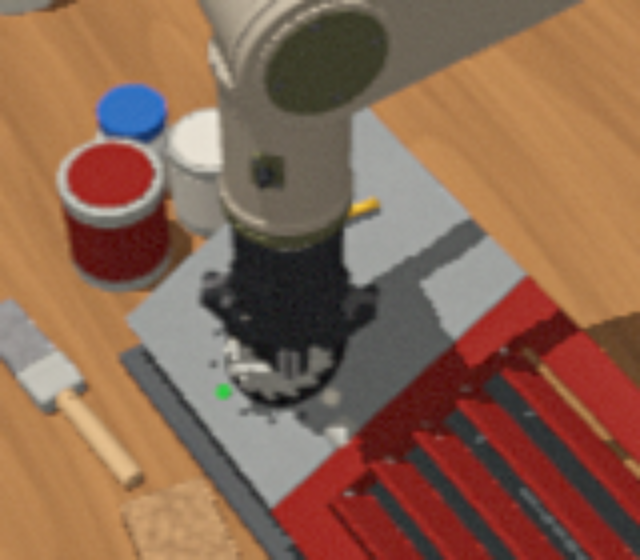

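>>> {"op": "move_arm", "data": {
  "deltas": [
    [[-5,1,5],0],
    [[-8,2,10],0],
    [[-9,1,14],-7],
    [[-11,-1,17],-14],
    [[-13,-2,20],-21],
    [[-14,-3,23],-28],
    [[-16,-4,27],-35],
    [[-17,-5,31],-44],
    [[-18,-4,35],-53],
    [[-19,-4,38],-61],
    [[-20,-3,41],-69],
    [[-21,0,47],-78]
  ]
}}

```text
time: 6.2
tool_pos: [576.7, -63.4, 146.4]
tcp_rot: [-133.2, 89.6, 179.9]
ft_force: [-1.7, 5.0, -1.4]
finger_gap: 0.2
```

```bash
python3 - <<'E'
from h import *
s=r.sense();print(s['ft_force'],s['wrist_torque'])
pts=[]
for be in (398,411,424,437,445,450,455,460,465):
    b=np.radians(be);u=np.array([np.cos(b),np.sin(b)]);n=np.array([-u[1],u[0]]);q=20*u-(8+11)*n; pts.append((round(q[0],1),round(q[1],1),36,be-270))
plan(pts)
E
```

```text
[-1.67715862  4.97952555 -1.39020922] [ 0.79683359  0.36988626 -0.02650464]
at panel [29.8 -5.  36.6] zang 128.0 j6 -54.4
(np.float64(27.5), np.float64(-2.7), 36, 128) world [579. -65. 145.] shift [ 1.6 -0.   2.9] turn 0.0
(np.float64(27.4), np.float64(3.6), 36, 141) world [579. -72. 145.] shift [ 1.6 -3.8  7.9] turn -13.0
(np.float64(25.8), np.float64(9.6), 36, 154) world [581. -78. 144.] shift [ 2.4 -6.4 13.5] turn -26.0
(np.float64(23.0), np.float64(15.2), 36, 167) world [584. -83. 143.] shift [ 3.7 -7.9 19.4] turn -39.0
(np.float64(20.7), np.float64(18.3), 36, 175) world [586. -86. 142.] shift [ 4.7 -8.2 23.1] turn -47.0
(np.float64(19.0), np.float64(20.0), 36, 180) world [588. -87. 141.] shift [ 5.5 -8.1 25.4] turn -52.0
(np.float64(17.2), np.float64(21.6), 36, 185) world [590. -89. 140.] shift [ 6.4 -7.8 27.6] turn -57.0
(np.float64(15.2), np.float64(23.0), 36, 190) world [592. -90. 139.] shift [ 7.3 -7.3 29.8] turn -62.0
(np.float64(13.2), np.float64(24.2), 36, 195) world [594. -91. 138.] shift [ 8.2 -6.6 31.9] turn -67.0
```

>>> {"op": "move_arm", "data": {
  "deltas": [
    [[2,-2,5],-7],
    [[2,-4,8],-14],
    [[2,-5,11],-20],
    [[2,-6,14],-26],
    [[3,-7,17],-33],
    [[4,-8,20],-40],
    [[5,-8,23],-47],
    [[5,-8,25],-52],
    [[6,-8,26],-52]
  ]
}}

```text
time: 7.32
tool_pos: [588.0, -88.6, 140.9]
tcp_rot: [178.5, 89.5, -176.4]
ft_force: [-4.4, -1.1, 1.1]
finger_gap: 0.2
```

```bash
python3 - <<'E'
from h import *
p,d=r.snapshot('scene'); q,_=r.snapshot('top')
a=cv2.resize(p[130:220,265:365,::-1],None,fx=4,fy=4);b=cv2.resize(q[165:255,315:415,::-1],None,fx=4,fy=4)
cv2.imwrite('pics/p3.png',np.hstack([a,b]))
s=r.sense();print(s['ft_force'],s['wrist_torque']); plan([(17,20,36,180),(15,20,36,180),(13,20,36,180)])
E
```

```text
[-5.26063614 -1.16311607 -0.11648775] [-0.27736623  0.81111966 -0.0086405 ]
at panel [19.  21.1 36.1] zang -180.0 j6 -108.4
(17, 20, 36, 180) world [590. -87. 140.] shift [1.  1.1 1.7] turn 0.0
(15, 20, 36, 180) world [592. -87. 139.] shift [2.  1.1 3.5] turn 0.0
(13, 20, 36, 180) world [593. -87. 138.] shift [2.9 1.1 5.2] turn 0.0
```

View pics/p3.png

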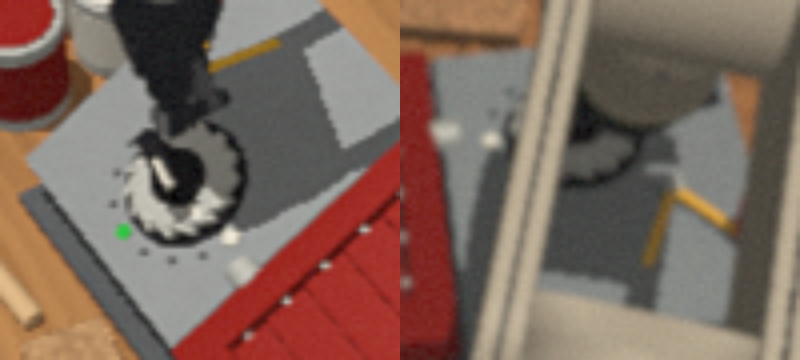

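The shutter is nearly shut and the pointer is swinging towards the white dot at (231,234). I'll push on gently and watch for the stop.

>>> {"op": "move_arm", "data": {
  "deltas": [
    [[1,0.5,1.7],0],
    [[1.5,1,2.6],0],
    [[2,1,3.5],0],
    [[2,1,3.5],0]
  ]
}}

```text
time: 7.92
tool_pos: [591.6, -88.4, 139.6]
tcp_rot: [-169.0, 89.5, -164.0]
ft_force: [-4.5, -2.7, 0.4]
finger_gap: -0.4
```

>>> {"op": "move_arm", "data": {
  "deltas": [
    [[0.5,0,1],0],
    [[1,0,2],0],
    [[1.5,0,3],0],
    [[1.5,0,3],0]
  ]
}}

```text
time: 8.43
tool_pos: [592.6, -88.8, 139.1]
tcp_rot: [-171.4, 89.3, -166.4]
ft_force: [-17.1, -1.2, 10.0]
finger_gap: -0.1
```

```bash
python3 - <<'E'
from h import *
s=r.sense();print(s['ft_force'],s['wrist_torque']); plan([(17,20,36,180),(30,25,36,None),(80,40,110,None)])
E
```

```text
[-17.10437754  -1.21334078  10.00144786] [-0.20441685  2.75878018  0.01099761]
at panel [14.4 21.8 36.6] zang 179.9 j6 -108.1
(17, 20, 36, 180) world [590. -87. 140.] shift [-0.7  1.8 -2.6] turn -0.1
(30, 25, 36, None) world [579. -93. 146.] shift [ -6.6  -3.3 -14.2] turn 0
(80, 40, 110, None) world [ 571. -109.  235.] shift [-95.3 -18.4 -24.7] turn 0
```

The force jumped to 20 N, so the knob is at the stop. I'll back off and rise, then look at the knob.

>>> {"op": "move_arm", "data": {
  "deltas": [
    [[-3,-1,-7],0],
    [[-7,-3,-14],0],
    [[-30,-5,-16],4],
    [[-60,-10,-20],14],
    [[-95,-18,-25],24],
    [[-110,-40,-40],34],
    [[-115,-60,-60],44],
    [[-115,-80,-80],54],
    [[-115,-100,-100],64]
  ]
}}

```text
time: 9.55
tool_pos: [502.8, -197.6, 256.5]
tcp_rot: [-100.2, 89.4, -159.5]
ft_force: [0.3, -1.0, -0.3]
finger_gap: -0.1
```

```bash
python3 - <<'E'
from h import *
p,d=r.snapshot('scene'); 
a=cv2.resize(p[120:220,265:365,::-1],None,fx=6,fy=6)
cv2.imwrite('pics/p4.png',a)
np.savez('pics/p4.npz',p=p,d=d)
L=(cloud('scene',d)-C)@B
q=(np.hypot(L[...,0],L[...,1])<40)&(L[...,2]>48)&(L[...,2]<70); top=L[q]; print('bar',len(top),top.mean(0) , cv2.minAreaRect(top[:,:2].astype(np.float32)) )
plan([(116,140,100,90),(116,135,25,90),(116,110,25,90),(116,40,25,90)])
E
```

```text
bar 96 [ 0.66252395 -3.25608438 55.09697592] ((0.3376646041870117, -1.6935482025146484), (55.75565719604492, 16.316390991210938), 89.08472442626953)
at panel [158.6 124.5  92.8] zang 115.0 j6 -56.9
(116, 140, 100, 90) world [ 543. -212.  243.] shift [13.2 30.8 31.4] turn 25.0
(116, 135, 25, 90) world [ 508. -210.  177.] shift [79.8  1.8 12.1] turn 25.0
(116, 110, 25, 90) world [ 506. -185.  177.] shift [ 79.7  12.4 -10.6] turn 25.0
(116, 40, 25, 90) world [ 499. -115.  177.] shift [ 79.4  42.  -74. ] turn 25.0
```

View pics/p4.png

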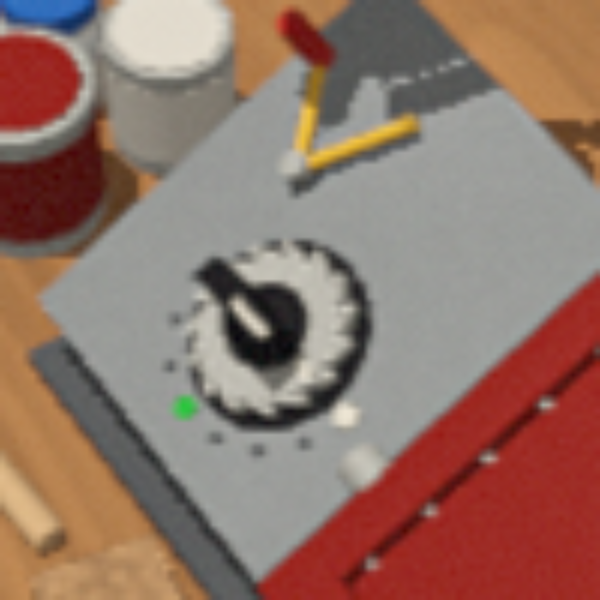

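The knob is shut: the bar lies along panel y (89°), the louvres are closed and the pawl is still off. Next I flip the pawl back.

>>> {"op": "move_arm", "data": {
  "deltas": [
    [[0,10,12],8],
    [[13,18,25],18],
    [[35,12,22],25],
    [[60,6,17],25],
    [[79,2,13],25],
    [[79,4,8],25],
    [[79,9,-2],25],
    [[79,13,-12],25],
    [[79,18,-22],25],
    [[79,22,-32],25],
    [[79,27,-42],25],
    [[79,32,-52],25]
  ]
}}

```text
time: 11.1
tool_pos: [502.7, -139.6, 179.4]
tcp_rot: [-55.3, 89.4, -140.3]
ft_force: [-0.4, -0.1, 0.0]
finger_gap: -0.1
```

```bash
python3 - <<'E'
from h import *
plan([(116,48,25,90),(116,60,25,90),(116,60,100,90),(35,-18,100,0),(35,-18,36,0)])
pts=[]
E
```

```text
at panel [116.3  64.4  28.1] zang 89.9 j6 -25.7
(116, 48, 25, 90) world [ 500. -123.  177.] shift [  2.8  -1.2 -16.4] turn -0.1
(116, 60, 25, 90) world [ 501. -135.  177.] shift [ 2.8 -1.2 -4.4] turn -0.1
(116, 60, 100, 90) world [ 536. -132.  243.] shift [-63.7  33.5  -4.1] turn -0.1
(35, -18, 100, 0) world [601. -48. 205.] shift [-26.7 105.3 -82.4] turn 89.9
(35, -18, 36, 0) world [571. -51. 148.] shift [ 30.1  75.7 -82.6] turn 89.9
```

>>> {"op": "move_arm", "data": {
  "deltas": [
    [[2,-1,-8],0],
    [[2,-1,-15],0],
    [[2,-1,-15],0],
    [[0,0,-6],0],
    [[-30,6,-4],-5],
    [[-64,25,-4],-15],
    [[-64,45,-20],-25],
    [[-60,65,-40],-35],
    [[-50,85,-62],-45],
    [[-40,100,-80],-55],
    [[-27,105,-82],-65],
    [[-27,105,-82],-75]
  ]
}}

```text
time: 12.6
tool_pos: [600.2, -48.9, 203.3]
tcp_rot: [-139.5, 89.3, -149.1]
ft_force: [-0.7, -0.3, 0.4]
finger_gap: -0.3
```

```bash
python3 - <<'E'
from h import *
p,d=r.snapshot('scene'); q,_=r.snapshot('top')
a=cv2.resize(p[115:215,275:375,::-1],None,fx=4,fy=4);b=cv2.resize(q[165:265,315:415,::-1],None,fx=4,fy=4)
cv2.imwrite('pics/p5.png',np.hstack([a,b]))
plan([(38,-18,100,180),(38,-18,36,180)])
E
```

```text
at panel [ 35.  -16.9  99.7] zang 165.1 j6 -89.4
(38, -18, 100, 180) world [598. -48. 206.] shift [-1.6  0.4 -2.7] turn -14.9
(38, -18, 36, 180) world [568. -51. 150.] shift [ 55.2  -6.9 -31.3] turn -14.9
```

View pics/p5.png

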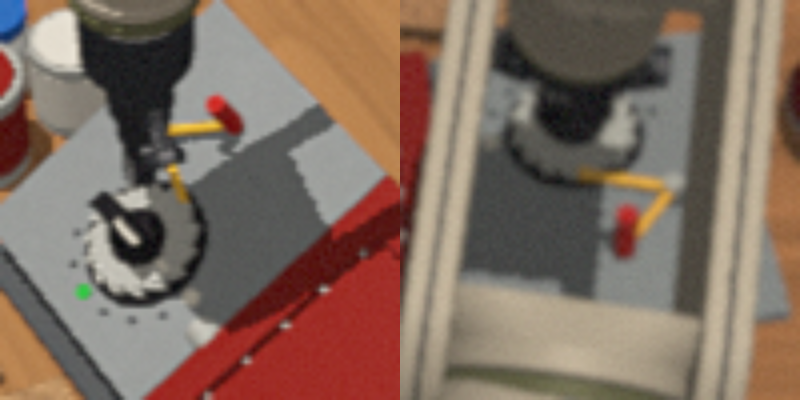

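The pawl is down again with its nose on the wheel, and the knob is still shut. Next I lower beside the pointer end and wind clockwise.

>>> {"op": "move_arm", "data": {
  "deltas": [
    [[0,0,-8],-8],
    [[10,-1,-16],-15],
    [[25,-3,-22],-15],
    [[40,-5,-28],-15],
    [[55,-7,-31],-15],
    [[55,-7,-31],-15]
  ]
}}

```text
time: 13.45
tool_pos: [566.9, -51.1, 147.6]
tcp_rot: [-158.8, 89.2, -153.8]
ft_force: [-0.3, 1.0, 0.6]
finger_gap: -0.1
```

```bash
python3 - <<'E'
from h import *
pts=[]
for dl in list(range(0,100,8))+[100,104]:
    b=np.radians(270-dl);u=np.array([np.cos(b),np.sin(b)]);n=np.array([u[1],-u[0]]);q=20*u-15*n; pts.append((round(q[0],1),round(q[1],1),36,180-dl))
print(r.sense()['ft_force']);plan(pts)
E
```

```text
[-0.25541152  0.98918021  0.59808183]
at panel [ 38.1 -18.   33.6] zang 180.0 j6 -105.0
(np.float64(15.0), np.float64(-20.0), 36, 180) world [588. -47. 139.] shift [ 8.5  2.  21.6] turn -0.0
(np.float64(12.1), np.float64(-21.9), 36, 172) world [590. -45. 138.] shift [ 9.8  3.9 24.2] turn 8.0
(np.float64(8.9), np.float64(-23.4), 36, 164) world [593. -43. 136.] shift [11.3  5.4 27. ] turn 16.0
(np.float64(5.6), np.float64(-24.4), 36, 156) world [596. -42. 134.] shift [12.8  6.5 30. ] turn 24.0
(np.float64(2.1), np.float64(-24.9), 36, 148) world [599. -41. 133.] shift [14.4  7.  33.1] turn 32.0
(np.float64(-1.4), np.float64(-25.0), 36, 140) world [602. -41. 131.] shift [16.   7.1 36.2] turn 40.0
(np.float64(-4.8), np.float64(-24.5), 36, 132) world [605. -41. 130.] shift [17.5  6.6 39.2] turn 48.0
(np.float64(-8.2), np.float64(-23.6), 36, 124) world [608. -42. 128.] shift [19.1  5.7 42.2] turn 56.0
(np.float64(-11.4), np.float64(-22.2), 36, 116) world [611. -43. 126.] shift [20.6  4.3 45.1] turn 64.0
(np.float64(-14.4), np.float64(-20.4), 36, 108) world [614. -45. 125.] shift [21.9  2.5 47.7] turn 72.0
(np.float64(-17.1), np.float64(-18.2), 36, 100) world [616. -47. 124.] shift [23.2  0.3 50.1] turn 80.0
(np.float64(-19.5), np.float64(-15.7), 36, 92) world [619. -49. 123.] shift [24.3 -2.2 52.3] turn 88.0
(np.float64(-21.5), np.float64(-12.8), 36, 84) world [621. -52. 122.] shift [25.2 -5.1 54. ] turn -84.0
(np.float64(-22.3), np.float64(-11.3), 36, 80) world [622. -53. 121.] shift [25.6 -6.6 54.8] turn -80.0
(np.float64(-23.0), np.float64(-9.7), 36, 76) world [622. -55. 121.] shift [25.9 -8.2 55.4] turn -76.0
```

>>> {"op": "move_arm", "data": {
  "deltas": [
    [[5,1,12],0],
    [[8.5,2,21.5],0],
    [[10,4,24],8],
    [[11.5,5.5,27],16],
    [[13,6.5,30],24],
    [[14.5,7,33],32],
    [[16,7,36],40],
    [[17.5,6.5,39],48],
    [[19,5.5,42],56],
    [[20.5,4,45],64],
    [[22,2.5,47.5],72],
    [[22,2.5,47.5],72]
  ]
}}

```text
time: 14.95
tool_pos: [615.5, -42.5, 126.1]
tcp_rot: [-93.5, 89.4, -160.6]
ft_force: [-0.9, 8.0, 4.5]
finger_gap: -0.1
```

```bash
cat > look.py <<'E'
from h import *
import sys
p,d=r.snapshot('scene'); L=(cloud('scene',d)-C)@B
q=(np.hypot(L[...,0],L[...,1])<40)&(L[...,2]>48)&(L[...,2]<62); top=L[q]; print('bar',len(top),top.mean(0),cv2.minAreaRect(top[:,:2].astype(np.float32)))
q2,_=r.snapshot('top')
a=cv2.resize(p[125:225,255:355,::-1],None,fx=4,fy=4);b=cv2.resize(q2[165:265,315:415,::-1],None,fx=4,fy=4)
cv2.imwrite(f'pics/{sys.argv[1]}.png',np.hstack([a,b])); print(r.sense()['ft_force'])
E
python3 look.py p6; python3 - <<'E'
from h import *
pts=[]
for dl in (76,80,84,88,92,96,100,104):
    b=np.radians(270-dl);u=np.array([np.cos(b),np.sin(b)]);n=np.array([u[1],-u[0]]);q=20*u-15*n; pts.append((round(q[0],1),round(q[1],1),36,180-dl))
plan(pts)
E
```

```text
bar 27 [ -8.42825416 -30.81515532  55.26813088] ((-7.248392581939697, -30.69951629638672), (9.03688907623291, 28.352092742919922), 75.68773651123047)
[-0.10611598  7.09714645  4.78336959]
at panel [-15.4 -22.4  37.7] zang 108.0 j6 -31.6
(np.float64(-15.8), np.float64(-19.4), 36, 104) world [615. -45. 124.] shift [ 1.7 -1.3  2.7] turn 4.0
(np.float64(-17.1), np.float64(-18.2), 36, 100) world [616. -47. 124.] shift [ 2.3 -0.6  4.2] turn 8.0
(np.float64(-18.3), np.float64(-17.0), 36, 96) world [618. -48. 123.] shift [2.9 0.  5.6] turn 12.0
(np.float64(-19.5), np.float64(-15.7), 36, 92) world [619. -49. 123.] shift [3.4 0.6 7.2] turn 16.0
(np.float64(-20.5), np.float64(-14.3), 36, 88) world [620. -50. 122.] shift [3.9 1.  8.8] turn 20.0
(np.float64(-21.5), np.float64(-12.8), 36, 84) world [621. -52. 122.] shift [ 4.4  1.4 10.5] turn 24.0
(np.float64(-22.3), np.float64(-11.3), 36, 80) world [622. -53. 121.] shift [ 4.7  1.6 12.1] turn 28.0
(np.float64(-23.0), np.float64(-9.7), 36, 76) world [622. -55. 121.] shift [ 5.1  1.7 13.9] turn 32.0
```

View pics/p6.png

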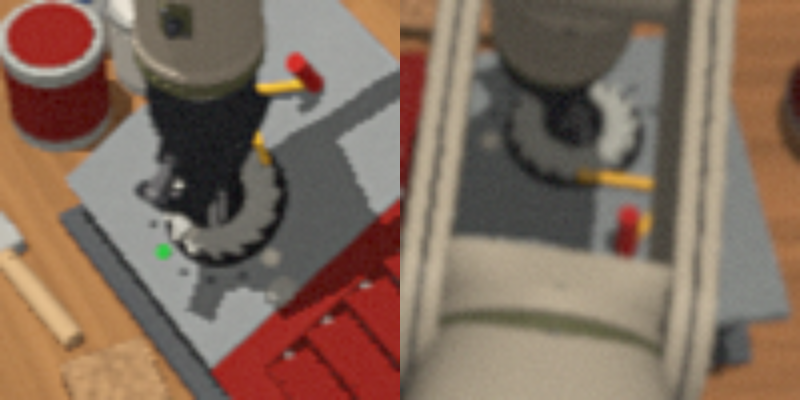

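The gripper hides the knob here. The contact force is steady at 7 N and the louvres are opening. I'll push on cautiously, then back off and look.

>>> {"op": "move_arm", "data": {
  "deltas": [
    [[1.5,-1,3],4],
    [[2,-0.5,4.5],8],
    [[3,0,5.5],12],
    [[3.5,0.5,7],16],
    [[3.5,0.5,7],16],
    [[2,1,-8],16],
    [[-30,1,-25],16],
    [[-70,1,-45],16],
    [[-90,-40,-80],16],
    [[-100,-80,-90],16],
    [[-100,-120,-90],16],
    [[-100,-120,-90],16]
  ]
}}

```text
time: 16.55
tool_pos: [469.3, -6.6, 227.7]
tcp_rot: [-73.1, 89.4, -156.0]
ft_force: [0.8, 1.4, 0.1]
finger_gap: -0.3
```

```bash
python3 look.py p7; python3 -c "
from h import *
plan([(-18,-40,100,84),(-18,-40,36,84)])"
```

```text
bar 105 [ 0.8897904  -2.75380217 55.25834148] ((0.9883403778076172, -0.8733901977539062), (19.003524780273438, 55.16041946411133), 87.65513610839844)
[ 0.24569474 -0.17179677 -0.71549743]
at panel [156.4 -71.2  61.5] zang 92.0 j6 -13.8
(-18, -40, 100, 84) world [645. -22. 180.] shift [ 46.5 171.3  37.1] turn 8.0
(-18, -40, 36, 84) world [615. -25. 123.] shift [103.3 141.8  35.9] turn 8.0
```

View pics/p7.png

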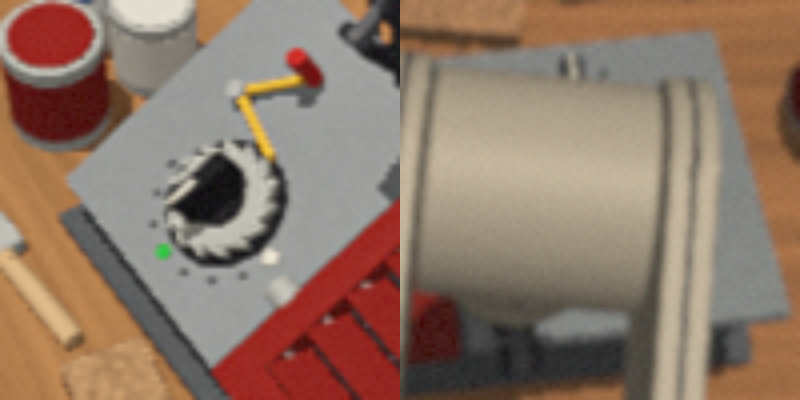

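The bar measures about 178°, so the dial is at about 92° (1.61 rad), just short of the fourth click at 96°. The push model predicted 92°, so I'll nudge to about 101°.

```bash
python3 -c "
from h import *
plan([(-22,-45,110,79),(-22,-45,36,79),(-22.5,-20,36,79),(-22.5,-10.9,36,79)])"
```

```text
at panel [156.4 -71.2  61.5] zang 92.0 j6 -13.8
(-22, -45, 110, 79) world [653. -16. 187.] shift [ 39.4 179.6  32.4] turn 13.0
(-22, -45, 36, 79) world [618. -19. 122.] shift [105.1 145.5  31. ] turn 13.0
(-22.5, -20, 36, 79) world [621. -44. 121.] shift [105.4 145.1  56. ] turn 13.0
(-22.5, -10.9, 36, 79) world [622. -53. 121.] shift [105.4 144.8  65.1] turn 13.0
```

>>> {"op": "move_arm", "data": {
  "deltas": [
    [[-10,40,15],5],
    [[0,85,20],13],
    [[20,130,26],13],
    [[39,165,28],13],
    [[60,160,28],13],
    [[85,150,28],13],
    [[105,145,31],13],
    [[105,145,42],13],
    [[105,145,52],13],
    [[105,145,59],13],
    [[105,145,65],13],
    [[105,145,65],13]
  ]
}}

```text
time: 18.15
tool_pos: [623.9, -49.0, 122.8]
tcp_rot: [-120.3, 89.7, 143.9]
ft_force: [5.4, 20.7, -3.5]
finger_gap: -0.2
```

```bash
python3 -c "
from h import *
print(r.sense()['ft_force']);plan([(-22.5,-10.9,36,79),(-22.5,-30,36,79)])"
```

```text
[ 5.41302202 20.66156044 -3.46758276]
at panel [-23.9 -15.1  38.4] zang 79.1 j6 -3.5
(-22.5, -10.9, 36, 79) world [622. -53. 121.] shift [ 1.5 -1.6  4.6] turn 0.1
(-22.5, -30, 36, 79) world [620. -34. 121.] shift [  1.5  -5.2 -14.2] turn 0.1
```

>>> {"op": "move_arm", "data": {
  "deltas": [
    [[0,-1,0],0],
    [[0,-1,0],0]
  ]
}}

```text
time: 18.4
tool_pos: [623.8, -48.2, 123.8]
tcp_rot: [-143.3, 89.7, 120.9]
ft_force: [1.9, 8.2, -0.6]
finger_gap: -0.1
```

>>> {"op": "move_arm", "data": {
  "deltas": [
    [[0,0,-10],0],
    [[-20,0,-22],0],
    [[-60,0,-35],0],
    [[-90,-40,-50],0],
    [[-100,-90,-60],0],
    [[-100,-140,-60],0],
    [[-100,-140,-60],0]
  ]
}}

```text
time: 19.27
tool_pos: [488.4, 26.1, 225.9]
tcp_rot: [-150.0, 89.7, 114.2]
ft_force: [0.1, 0.5, -0.5]
finger_gap: 0.3
```

```bash
python3 look.py p8; python3 -c "
from h import *
plan([])"
```

```text
bar 105 [ 0.62864737 -3.06154315 54.93756639] ((0.6524524688720703, -1.9894142150878906), (15.266138076782227, 55.79228973388672), 70.75363159179688)
[-0.77382325  0.24814255  0.22535308]
at panel [ 135.4 -100.9   71.3] zang 79.1 j6 2.6
```

View pics/p8.png

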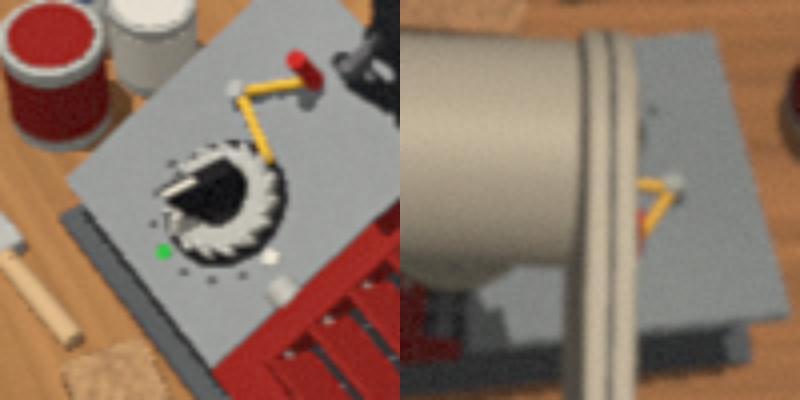

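The bar reads 161°, a dial of about 109° (1.90 rad). That is inside the window but close to its upper limit of 1.926. The knob is free to turn back until the pawl locks at the fourth click (96°), so I'll nudge it gently anticlockwise to about 99°.

```bash
python3 -c "
from h import *
plan([(0,0,130,79),(-17.4,50,110,79),(-17.4,45,36,79),(-17.4,24,36,79),(-17.4,17.9,36,79)])"
```

```text
at panel [ 135.4 -100.9   71.3] zang 79.1 j6 2.6
(0, 0, 130, 79) world [647. -62. 215.] shift [ 11.5 163.5  71.3] turn 0.1
(-17.4, 50, 110, 79) world [ 657. -111.  189.] shift [ 37.1 178.8 119.4] turn 0.1
(-17.4, 45, 36, 79) world [ 622. -109.  124.] shift [102.4 143.8 121.4] turn 0.1
(-17.4, 24, 36, 79) world [620. -89. 124.] shift [102.5 139.8 100.7] turn 0.1
(-17.4, 17.9, 36, 79) world [620. -83. 124.] shift [102.5 138.6  94.7] turn 0.1
```

>>> {"op": "move_arm", "data": {
  "deltas": [
    [[-10,45,25],0],
    [[-5,90,50],0],
    [[5,135,85],0],
    [[20,165,115],0],
    [[37,175,121],0],
    [[60,165,121],0],
    [[85,152,121],0],
    [[102,144,121],0],
    [[102,144,121],0]
  ]
}}

```text
time: 20.5
tool_pos: [621.5, -108.2, 122.3]
tcp_rot: [-148.7, 89.7, 115.5]
ft_force: [-0.2, 0.8, 0.2]
finger_gap: -0.0
```

```bash
python3 -c "
from h import *
print(r.sense()['ft_force']);plan([(-17.4,26,36,79),(-17.4,22,36,79),(-17.4,17.9,36,79)])"
```

```text
[-0.24532775  0.82533251  0.17971206]
at panel [-17.4  43.7  34.4] zang 79.1 j6 -8.9
(-17.4, 26, 36, 79) world [621. -91. 124.] shift [ -1.3  -2.6 -17.5] turn 0.1
(-17.4, 22, 36, 79) world [620. -87. 124.] shift [ -1.3  -3.4 -21.4] turn 0.1
(-17.4, 17.9, 36, 79) world [620. -83. 124.] shift [ -1.2  -4.2 -25.4] turn 0.1
```

>>> {"op": "move_arm", "data": {
  "deltas": [
    [[-1,-1,-6],0],
    [[-1,-2,-12],0],
    [[-1,-2.5,-16],0],
    [[-1,-3,-19],0],
    [[-1,-3.5,-21],0],
    [[-1,-3.5,-22],0],
    [[-1,-4,-23],0],
    [[-1,-4,-24],0],
    [[-1,-4,-25],0],
    [[-1,-4,-25],0]
  ]
}}

```text
time: 21.75
tool_pos: [621.0, -85.6, 123.8]
tcp_rot: [-171.9, 89.9, 92.2]
ft_force: [4.7, -10.4, -2.6]
finger_gap: -0.1
```

>>> {"op": "move_arm", "data": {
  "deltas": [
    [[0,0,8],0],
    [[-20,0,18],0],
    [[-60,0,20],0],
    [[-100,-40,0],0],
    [[-110,-90,-50],0],
    [[-110,-140,-100],0],
    [[-110,-180,-130],0],
    [[-110,-180,-130],0]
  ]
}}

```text
time: 22.75
tool_pos: [453.3, 64.2, 235.7]
tcp_rot: [151.3, 89.8, 55.6]
ft_force: [1.1, -1.1, 0.2]
finger_gap: 0.5
```

```bash
python3 look.py p9; python3 -c "
from h import *
plan([])"
```

```text
bar 105 [ 1.6656156  -2.71623713 54.91711789] ((1.2190284729003906, -1.2346057891845703), (18.74242401123047, 55.55947494506836), 80.76632690429688)
[ 1.07879451 -0.69162044  0.67797054]
at panel [ 168.5 -140.9   64. ] zang 79.1 j6 7.1
```

The bar is now at 170.8°, a dial of about 99° (1.73 rad). No more pictures can be viewed, so I'll check the pawl, the angle and the clearance by numbers.

```bash
python3 - <<'E'
from h import *
def meas(p,d):
    L=(cloud('scene',d)-C)@B; g=p.astype(int)
    q=(np.hypot(L[...,0],L[...,1])<40)&(L[...,2]>48)&(L[...,2]<62); X=L[q][:,:2]; w,V=np.linalg.eigh(np.cov(X.T))
    k=(abs(L[...,0]-100)<60)&(abs(L[...,1]-60)<70)&(L[...,2]>15)&(L[...,2]<60)&(g[...,0]>g[...,1]+60)&(g[...,1]<60+.3*g[...,0])
    return (270-np.degrees(np.arctan2(V[1,1],V[0,1])))%180, np.median(L[k],0)
z=np.load('pics/p4.npz'); print('at stop',meas(z['p'],z['d']))
p0=cv2.imread('pics/scene0.png')[...,::-1]; print('start',meas(p0,np.load('pics/scene0.npy')))
for _ in range(4): print(meas(*r.snapshot('scene')))
print(r.sense()['tool_pos'],r.sense()['ft_force'])
E
```

```text
at stop (np.float64(0.27382157350331227), array([111.64580716,  95.28546798,  40.31747884]))
start (np.float64(131.57502369385898), array([113.67430615,  14.78306614,  41.29823641]))
(np.float64(97.47760965649039), array([111.96220563,  12.62586445,  42.12960253]))
(np.float64(97.94934793934411), array([111.96443024,  12.51348692,  43.8623863 ]))
(np.float64(98.43714286376212), array([111.88449381,  12.78189152,  42.00510899]))
(np.float64(98.6765531316073), array([111.87452565,  12.67835312,  41.99811239]))
[456.11118634  61.08749686 234.40490813] [-0.03600595 -0.42913618  0.67827148]
```

The knob is at about 98° (1.71 rad), the pawl pin is at its down position, and the arm is clear with no contact force. I'm handing in.

```bash
python3 -c "
from bench import r
print(r.hand_in())"
```

```text
the job is handed in; nothing more can be done
None
```

The job is handed in. By my last measurements the knob stands at the fourth click with the pawl in the teeth. I got no verdict back.

**What I did:**
1. Flipped the pawl off the wheel.
2. Turned the knob anticlockwise until the force jumped to about 20 N at the stop. The bar then measured within 1° of shut, and the louvres looked closed.
3. Flipped the pawl back onto the wheel.
4. Wound the knob clockwise.

**One correction:** the last clockwise push went too far, to about 1.90 rad, close to the upper limit of 1.926. I nudged the knob back anticlockwise towards the fourth click.

**Last checks, all within limits:**
- **Knob:** four scene-camera readings gave 97.5° to 98.7°, about 1.71 rad. The allowed range is 1.576 to 1.926.
- **Pawl:** its pin measured about (112, 12.6) mm on the panel, within 3 mm of where it was at the start with the pawl down.
- **Arm:** clear of everything, with force readings near zero. About 23 s of the 72 s were used.
- **Tins and tools:** I never went near them, and the ones in my later views looked unmoved. I did not measure their positions.

The picture limit ran out before the final view, so the end state was checked by numbers only.

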